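# Fit the missing spacer to the leaflet stand

### The job

The leaflet stand on the registration table is half assembled: three stubs of its plywood base already carry wooden spacer sleeves and one stub is bare. Of the three loose sleeves standing on the table, take the one that is just as tall as those already fitted and set it upright over the bare stub, fully down on the board. Leave the other two loose sleeves where they stand.

Things in the scene. Friction and masses are not known exactly. Their poses are not given: they have to be found in the camera images.
- bare_stub (a point): Bare steel stub, diameter 12 mm, 20 mm tall, on the stand's fixed plywood board (200 x 260 x 18 mm). Point: on its axis at the board's upper face, 18 mm above the table. Axes: x along the 200 mm side, y along the 260 mm side, z up; the stub is 70 mm to +x and 100 mm to -y of the board's centre. The other three corners (140 and 200 mm away) carry fixed wooden sleeves 65 mm tall, 44 mm across.
- spacer_a_mid (a point): Loose wooden spacer sleeve standing upright on the table, an open tube: height 45 mm, outside diameter 44 mm, bore 34 mm. The point is on its axis, half-way up; z is along its axis.
- spacer_b_mid (a point): Loose wooden spacer sleeve standing upright on the table, an open tube: height 65 mm, outside diameter 44 mm, bore 34 mm. The point is on its axis, half-way up; z is along its axis.
- spacer_c_mid (a point): Loose wooden spacer sleeve standing upright on the table, an open tube: height 85 mm, outside diameter 44 mm, bore 34 mm. The point is on its axis, half-way up; z is along its axis.
There are look-alikes about, which are no part of the job. What is shaped like the part that bears spacer_b_mid but blue is not meant.

How it is judged:
By the outcome, as a careful person would: the job done as asked, in the order asked, and still so for the second after the job is handed in, with the robot touching nothing.
It also fails if it takes over 40 s, if anything falls off the work surface, if the arm or the gripper's body presses on something with over 40 N, if the wrist force passes 120 N, or if a joint passes its speed limit or range.

### The arm

A 7-joint arm with a two-finger parallel gripper is mounted at the origin on the work surface. World frame = base frame: x ahead of the robot, y to its left, z up, the work surface at z = 0. Lengths are in mm, angles in rad, forces in N, time in s.
With the tool pointing down it reaches from about 400 to 875 mm from the base axis. Payload 4.4 kg.
Tool frame: the origin (TCP) lies where the fingers leave the gripper's body, on its centre line; the fingertips stand 73 mm ahead of it and the grasp point (between the pads) lies 54 mm ahead of it; z points along the fingers, y is the line along which they close (so a half turn about z gives the same grasp; the last joint's range is limited). The gripper opens to 85 mm and grips with 20 to 120 N. Pads are 22 mm wide; open, the fingers measure 114 mm over their backs; the gripper's body (76 mm by 85 mm) begins 54 mm behind the grasp point. The pads swing forward as they close: fully open they stand 13 mm farther back than shut.
Start: joints at [1.162, 0.628, 0.038, 1.517, -0.027, 0.996, -0.02], TCP at [218.507, -612.186, 303.913] pointing down, gripper open.
Joint ranges: [-3.06, 3.06], [-0.37, 2.12], [-1.25, 1.32], [0.18, 2.47], [-1.1, 4.24], [0.23, 1.98], [-2.94, 2.94]. Speed limits (rad/s): [2.57, 2.57, 3.14, 3.14, 3.14, 3.14, 3.14].

### API

Orientations are given as [roll, pitch, yaw] about the fixed x, y, z axes, in that order (R = Rz(yaw) Ry(pitch) Rx(roll)).
In Python, from cell import ctrl gives the robot as it stands.
- The arm moves only by the tool send_rows, never from a script. Its argument "rows" is a list that holds one entry, the list of rows, each a list of 6 numbers: the shift along the tool's x, y, z in cm, then the turn, a rotation vector about the tool's x, y, z in rad. In form: [[[tx, ty, tz, wx, wy, wz], ...]]. A call has 1 to 10 rows; each row is the pose to reach, as a shift and turn from the pose commanded when the call began, along the tool's axes at that moment; what a row does not reach only later rows make up. A row lasts 1/10 s, in which the tool goes at most 50 mm and 8.59 degrees, less where a joint would pass 70% of its speed; a pose out of reach is approached as far as the arm can. A call with a gripper value outside its range is refused whole. "grip" is the closure in counts, from 0 (fully open) to 255 (shut), set as the call begins (left out, the last holds). The fingers move at their own pace and stop on an object; the grip force is fixed at half the most. Time passes only in rows, so rows that repeat a pose let the fingers close. It gives the time, the measured TCP pose, the force, the opening and the grip force at its end, in the units of the state.
- ctrl.read_state(): the state, without advancing time (a new reading comes with each control period).
- ctrl.get_image(name): name is "scene" or "top" or "wrist"; returns a dict with "pixels" (400x640x3 uint8, red, green, blue), "fx", "fy", "cx", "cy" (pixels), "D" ([k1, k2, p1, p2, k3] as OpenCV has them; the pictures are not rectified), "extrinsics" (4x4, takes a point from camera to world coordinates); the wrist camera has in their place "mount" (4x4, takes a point from camera to tool coordinates, whose origin is the TCP and whose axes are the flange's). Camera axes: x right, y up, looking along -z (the intrinsics and any distortion apply to the point x, -y, -z); pixel columns grow to the right and rows downward; lengths in mm; the calibration is good to about 2 mm. A picture is of the moment at which its call begins: read the wrist's pose just before it. There is no depth.
- ctrl.finish_job(): hands the job in; it is judged then, once.
The state is a dict: "clock": time; "qpos": joint angles; "qd": joint speeds; "tau": joint torques, N m; "eef_pos": TCP position; "tool_rot": TCP orientation; "force": force on the tool from outside, world axes, zero at the start; "torque": the same for the moment, N m; "width": finger opening in mm; "gripper_force": force on a finger pad.
Only numpy, scipy, OpenCV 4.12 (cv2) and the standard library are available. Lean on these libraries where they do the work, as an engineer would, in place of code of your own. Each camera call takes 0.05 s, during which the arm holds its last target. There are 200 camera calls.

## Working session

There is one attempt and no reset: what is moved stays moved. The work goes in short steps, Python scripts to look and compute and a tool call to move; the robot and the scene stay as the last step left them, time stands still between calls to the robot, and variables do not carry over. Pictures are saved under pics/ and viewed, at most 10 in all, crops included, and the job is handed in when it is done.

Besides the shell and the picture viewer there is one more tool, called after "Call:" as name([rows], argument=value, ...), one row to a line, values as JSON. send_rows: Moves the arm, as the interface text tells. Its arguments: {"type":"object","properties":{"rows":{"type":"array","items":{"type":"array","items":{"type":"array","items":{"type":"number"}}}},"grip":{"type":"number"}},"required":["rows"]}

```bash
mkdir -p pics
cat > h.py <<'E'
import numpy as np, cv2
from cell import ctrl
from scipy.spatial.transform import Rotation as R
def T():
    s=ctrl.read_state(); M=np.eye(4); M[:3,:3]=R.from_euler('xyz',s['tool_rot']).as_matrix(); M[:3,3]=s['eef_pos']; return M
def grab(n,fn=None):
    t=T(); im=ctrl.get_image(n)
    im['E']=np.array(im['extrinsics']) if 'extrinsics' in im else t@np.array(im['mount'])
    if fn: cv2.imwrite('pics/'+fn,im['pixels'][:,:,::-1])
    return im
def ray(im,u,v):
    K=np.array([[im['fx'],0,im['cx']],[0,im['fy'],im['cy']],[0,0,1]])
    p=cv2.undistortPoints(np.array([[[u,v]]],float),K,np.array(im['D'],float))[0,0]
    d=im['E'][:3,:3]@np.array([p[0],-p[1],-1]); return im['E'][:3,3],d/np.linalg.norm(d)
def onz(im,u,v,z):
    o,d=ray(im,u,v); return o+d*(z-o[2])/d[2]
def cross(r1,r2):
    (o1,d1),(o2,d2)=r1,r2
    A=np.c_[d1,-d2]; s=np.linalg.lstsq(A,o2-o1,rcond=None)[0]
    a=o1+s[0]*d1;b=o2+s[1]*d2; return (a+b)/2,np.linalg.norm(a-b)
def proj(im,P):
    K=np.array([[im['fx'],0,im['cx']],[0,im['fy'],im['cy']],[0,0,1]])
    q=np.linalg.inv(im['E'])@np.append(P,1); q=q[:3]*[1,-1,-1]
    return cv2.projectPoints(q.reshape(1,1,3),np.zeros(3),np.zeros(3),K,np.array(im['D'],float))[0].ravel()
E
python3 - <<'E'
from h import *
a=grab('scene','s.png');b=grab('top','t.png')
for i in(a,b):print(i['E'].round(2),i['fx'],i['D'])
print(ctrl.read_state())
E
```

```text
[[-8.1000e-01 -4.9000e-01  3.3000e-01  7.9133e+02]
 [ 5.9000e-01 -6.6000e-01  4.6000e-01  2.7878e+02]
 [-0.0000e+00  5.7000e-01  8.2000e-01  7.0451e+02]
 [ 0.0000e+00  0.0000e+00  0.0000e+00  1.0000e+00]] 397.4495302953197 [-0.00863937  0.          0.          0.          0.        ]
[[ 2.00000e-02  9.80000e-01 -1.80000e-01  3.64070e+02]
 [-1.00000e+00  1.00000e-02 -0.00000e+00 -8.98200e+01]
 [-0.00000e+00  1.80000e-01  9.80000e-01  1.03874e+03]
 [ 0.00000e+00  0.00000e+00  0.00000e+00  1.00000e+00]] 496.02376995029124 [-0.05553208  0.          0.          0.          0.        ]
{'clock': 0.1, 'qpos': array([ 1.1622112 ,  0.62921714,  0.03845944,  1.51826605, -0.02703721,
        0.99628559, -0.01998889]), 'qd': array([ 0.00063593, -0.0020717 , -0.00123186, -0.00271996,  0.00029224,
       -0.00013033,  0.00035204]), 'tau': array([ 2.45259376e-03, -5.64542699e+01,  1.23038538e+00, -1.93976569e+01,
        1.13132660e-02,  5.40788606e-03,  1.21920922e-05]), 'eef_pos': array([ 218.35871118, -611.76839289,  303.10546814]), 'tool_rot': array([-3.13993438e+00, -8.07217797e-06,  3.42764156e-01]), 'force': array([-0.07803829, -0.80196598, -0.2105529 ]), 'torque': array([0.0112568 , 0.02170966, 0.02509241]), 'gripper_force': 0.0, 'width': 85.3253568569574}
```

View pics/s.png

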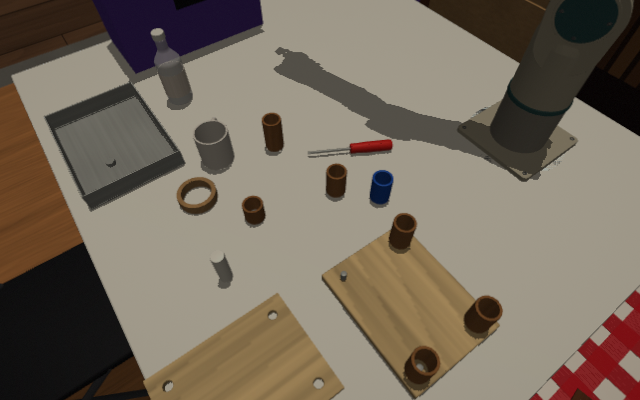

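View pics/t.png

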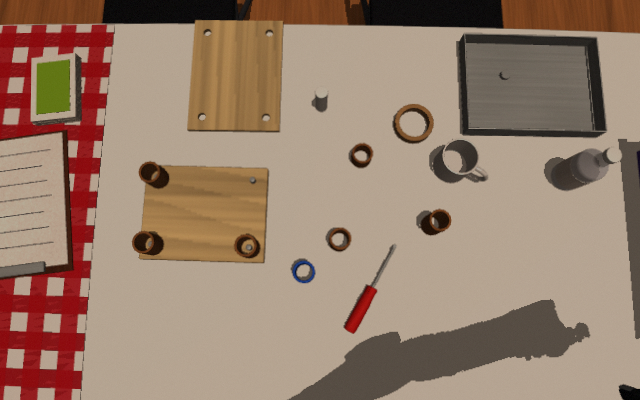

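The scene picture shows brown sleeves at (272,132), (336,180) and (254,209), a blue one at (381,186) and the bare stub at (343,276). The top picture shows the brown sleeves at (439,221), (339,239) and (361,155), with the stub at (253,181).

Run:
```python
from h import *
a=grab('scene');b=grab('top')
def big(im,u,v,r=22):
    return cv2.resize(im['pixels'][v-r:v+r,u-r:u+r,::-1],(260,260),interpolation=cv2.INTER_CUBIC)
r1=np.hstack([big(a,336,180),big(a,343,276),big(a,272,132)])
r2=np.hstack([big(b,339,239),big(b,253,181),big(b,439,221)])
cv2.imwrite('pics/c.png',np.vstack([r1,r2]))
# rough
for n,p,q in[('a',(254,202),(361,154.5)),('b',(337,170.5),(339.5,238.5)),('c',(272,119),(440,220)),('stubtop',(343,273),(253,180.5))]:
    P,g=cross(ray(a,*p),ray(b,*q)); print(n,P.round(1),round(g,1))
```

```text
a [ 628.2 -173.8   48.4] 0.0
b [ 452.4 -129.5   65.2] 1.4
c [ 488.7 -323.6   83.2] 3.4
stubtop [573.8  49.2  30.6] 0.2
```

View pics/c.png

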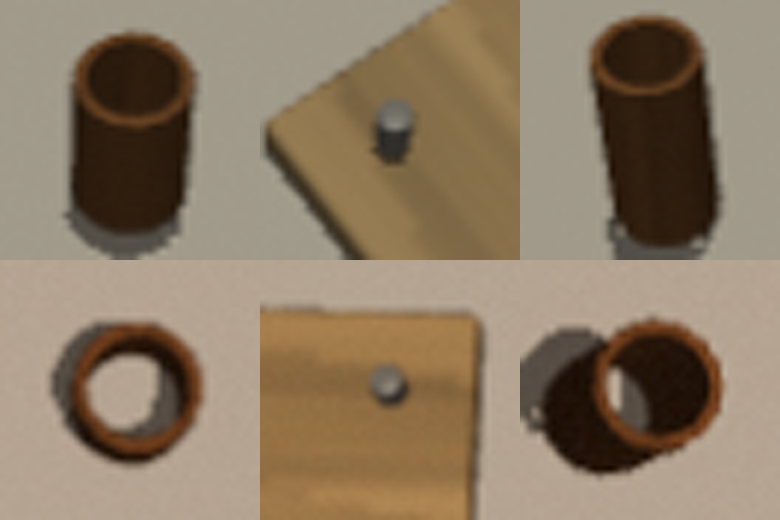

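```bash
cat >> h.py <<'E'
def go(p,yaw):
    t=T(); G=R.from_euler('xyz',[np.pi,0,yaw]); R0=R.from_matrix(t[:3,:3])
    print('shift cm',(R0.inv().apply(np.array(p)-t[:3,3])/10).round(2),'rv',(R0.inv()*G).as_rotvec().round(3))
E
python3 - <<'E'
from h import *
a=grab('scene');b=grab('top')
for n,p,q in[('b',(336.3,171.2),(340,238)),('stubtop',(343.2,272.6),(252.4,179.8)),('blue',(381.5,177),(304,270.5)),('near',(404,220),(247,245.5))]:
    P,g=cross(ray(a,*p),ray(b,*q)); print(n,P.round(1),round(g,1))
go([453,-128,230],1.57)
E
```

```text
b [ 453.5 -130.5   62.8] 1.7
stubtop [574.4  50.   34.6] 0.4
blue [389.3 -61.2  65.6] 0.9
near [434.4  49.3  83.2] 1.8
shift cm [ 38.36 -37.7    7.38] rv [-0.    -0.    -1.227]
```

Call:
send_rows([
  [[38.4,-37.7,7.4,0,0,-1.227],[38.4,-37.7,7.4,0,0,-1.227],[38.4,-37.7,7.4,0,0,-1.227],[38.4,-37.7,7.4,0,0,-1.227],[38.4,-37.7,7.4,0,0,-1.227],[38.4,-37.7,7.4,0,0,-1.227],[38.4,-37.7,7.4,0,0,-1.227],[38.4,-37.7,7.4,0,0,-1.227],[38.4,-37.7,7.4,0,0,-1.227],[38.4,-37.7,7.4,0,0,-1.227]],
], grip=0)

```text
clock: 1.3
eef_pos: [435.4, -165.0, 235.8]
tool_rot: [3.141, 0.0, 1.57]
force: [1.1, -0.7, -0.6]
width: 85.1
gripper_force: 0.0
```

Run:
```python
from h import *
s=ctrl.read_state();print(s['clock'],s['eef_pos'],s['tool_rot'],s['qpos'].round(2))
go([453,-129,230],1.57)
```

```text
1.3 [ 435.43028439 -165.02773199  235.76543696] [3.14080740e+00 1.25977491e-04 1.56967547e+00] [ 0.51  0.49 -0.29  2.08  0.23  0.6   0.06]
shift cm [3.6  1.75 0.58] rv [ 0.001  0.    -0.   ]
```

Call:
send_rows([
  [[2,1.2,0.4,0,0,0],[2,1.2,0.4,0,0,0],[2,1.2,0.4,0,0,0],[2,1.2,0.4,0,0,0]],
])

```text
clock: 1.7
eef_pos: [446.2, -147.9, 231.9]
tool_rot: [-3.141, 0.001, 1.568]
force: [0.0, 0.1, -0.4]
width: 85.1
gripper_force: 0.0
```

Run:
```python
from h import *
s=ctrl.read_state();print(s['clock'],s['eef_pos'],s['tool_rot'])
w=grab('wrist','w1.png');print(w['E'].round(2),proj(w,[453.5,-130,65]),proj(w,[574,50,38]))
```

```text
1.7 [ 446.19547999 -147.9314758   231.88315426] [-3.14112336e+00  8.49104937e-04  1.56760287e+00]
[[ 1.0000e+00  0.0000e+00  0.0000e+00  4.4536e+02]
 [-0.0000e+00  9.6000e-01  2.7000e-01 -7.8490e+01]
 [-0.0000e+00 -2.7000e-01  9.6000e-01  3.0165e+02]
 [ 0.0000e+00  0.0000e+00  0.0000e+00  1.0000e+00]] [333.47984595 187.64876336] [505.76099708 -72.49288181]
```

View pics/w1.png

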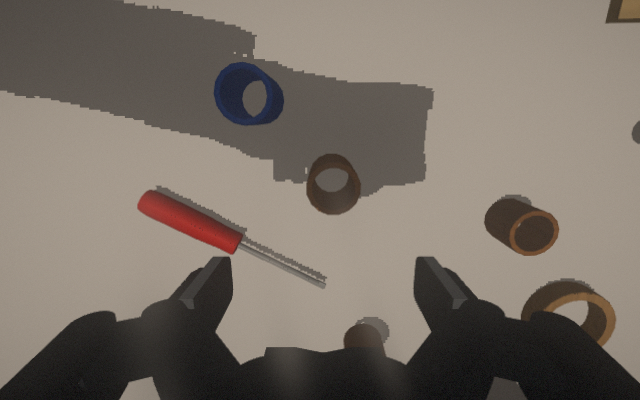

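The rim of the middle sleeve is at (333,187), within a pixel of the prediction, so I descend.

Call:
send_rows([
  [[1.8,0.7,4,0,0,0],[1.8,0.7,8,0,0,0],[1.8,0.7,11,0,0,0],[1.8,0.7,13,0,0,0],[1.8,0.7,13.8,0,0,0],[1.8,0.7,13.8,0,0,0],[1.8,0.7,13.8,0,0,0]],
])

```text
clock: 2.45
eef_pos: [454.1, -129.2, 94.6]
tool_rot: [3.14, 0.0, 1.569]
force: [-0.4, -0.6, 0.3]
width: 85.4
gripper_force: 0.0
```

Run:
```python
from h import *
go([453.5,-130,93],1.57)
```

```text
shift cm [-0.08 -0.06  0.16] rv [ 0.001  0.    -0.001]
```

Well placed; close.

Call:
send_rows([
  [[0,0,0.1,0,0,0],[0,0,0.1,0,0,0],[0,0,0.1,0,0,0],[0,0,0.1,0,0,0],[0,0,0.1,0,0,0],[0,0,0.1,0,0,0],[0,0,0.1,0,0,0],[0,0,0.1,0,0,0],[0,0,0.1,0,0,0],[0,0,0.1,0,0,0]],
], grip=255)

```text
clock: 3.45
eef_pos: [454.1, -128.8, 93.8]
tool_rot: [3.14, 0.001, 1.569]
force: [-1.1, 0.8, 8.5]
width: 43.6
gripper_force: 59.8
```

Call:
send_rows([
  [[0,0,-1.5,0,0,0],[0,0,-4,0,0,0],[0,0,-7,0,0,0],[0,0,-9,0,0,0],[0,0,-9.5,0,0,0],[0,0,-9.5,0,0,0],[0,0,-9.5,0,0,0]],
])

```text
clock: 4.15
eef_pos: [453.3, -128.6, 187.1]
tool_rot: [-3.14, -0.0, 1.57]
force: [0.4, 0.2, 0.2]
width: 43.2
gripper_force: 60.9
```

Run:
```python
from h import *
w=grab('wrist','w2.png')
go([574.4,50,189],1.57)
```

```text
shift cm [17.86 12.1  -0.23] rv [-0.002 -0.    -0.   ]
```

View pics/w2.png

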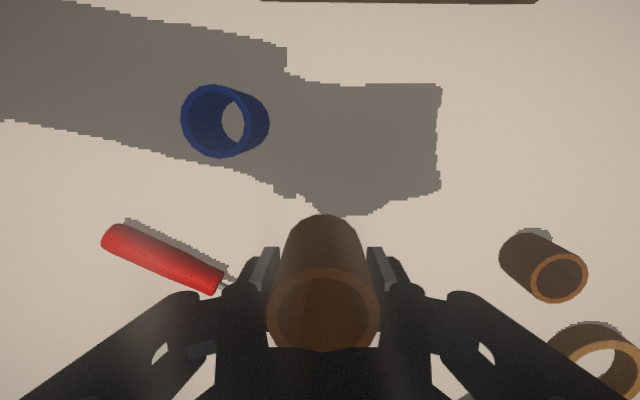

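The sleeve is held upright between the pads, with its rim at (322,310). I move near the stub and take a close look.

Call:
send_rows([
  [[3,3,0,0,0,0],[6.5,6.5,0,0,0,0],[9.5,9.5,0,0,0,0],[11.5,11.5,0,0,0,0],[12,12.1,0,0,0,0],[12,12.1,0,0,0,0],[12,12.1,0,0,0,0]],
])

```text
clock: 4.9
eef_pos: [573.4, -10.1, 186.7]
tool_rot: [-3.138, 0.001, 1.569]
force: [-0.2, -0.4, -0.2]
width: 43.5
gripper_force: 61.0
```

Run:
```python
from h import *
w=grab('wrist','w3.png'); print(proj(w,[574.4,50,38]),proj(w,[574.4,50,18]))
s=ctrl.read_state();print(s['eef_pos'],s['tool_rot'])
```

```text
[326.36265201 133.68018574] [326.15798985 132.51522142]
[573.43179708 -10.48354404 187.03316432] [-3.13879772e+00  1.41842168e-03  1.56793506e+00]
```

View pics/w3.png

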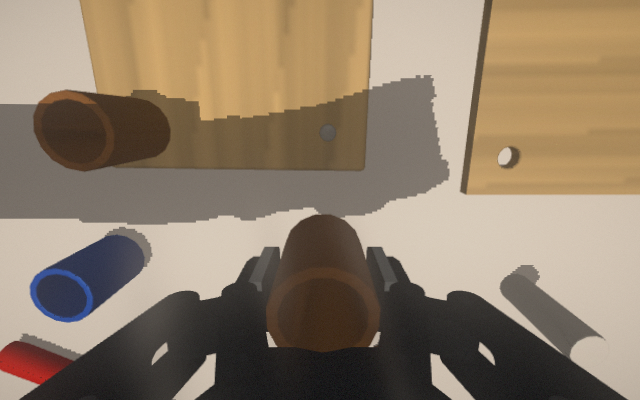

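The stub is at (328,132), about 1 mm from the prediction. I shift over it and lower.

Call:
send_rows([
  [[2,0.1,0,0,0,0],[5,0.15,0,0,0,0],[6.2,0.15,0,0,0,0],[6.2,0.15,0.5,0,0,0],[6.2,0.15,2.5,0,0,0],[6.2,0.15,4.5,0,0,0],[6.2,0.15,6,0,0,0],[6.2,0.15,6.8,0,0,0],[6.2,0.15,6.8,0,0,0],[6.2,0.15,6.8,0,0,0]],
])

```text
clock: 5.95
eef_pos: [576.8, 52.9, 120.0]
tool_rot: [3.141, 0.0, 1.569]
force: [0.3, -0.6, 0.2]
width: 42.9
gripper_force: 61.0
```

Call:
send_rows([
  [[-0.1,-0.1,0.2,0,0,0],[-0.1,-0.1,0.4,0,0,0],[-0.1,-0.1,0.6,0,0,0],[-0.1,-0.1,0.7,0,0,0],[-0.1,-0.1,0.75,0,0,0],[-0.1,-0.1,0.75,0,0,0]],
])

```text
clock: 6.55
eef_pos: [575.5, 52.3, 112.3]
tool_rot: [-3.142, -0.0, 1.57]
force: [-0.3, 1.1, -0.2]
width: 43.2
gripper_force: 61.0
```

Call:
send_rows([
  [[0,0,0.05,0,0,0],[0,0,0.1,0,0,0],[0,0,0.1,0,0,0]],
])

```text
clock: 6.85
eef_pos: [575.6, 52.4, 111.9]
tool_rot: [3.141, 0.0, 1.57]
force: [-0.5, 0.4, 3.4]
width: 43.3
gripper_force: 61.4
```

Contact with the board; release, then rise.

Call:
send_rows([
  [[0,0,0.05,0,0,0],[0,0,0.05,0,0,0],[0,0,0.05,0,0,0],[0,0,0.05,0,0,0],[0,0,0.05,0,0,0],[0,0,0.05,0,0,0],[0,0,0,0,0,0],[0,0,0,0,0,0]],
], grip=0)

```text
clock: 7.65
eef_pos: [575.5, 52.3, 111.3]
tool_rot: [3.142, 0.0, 1.57]
force: [0.5, 0.0, -0.0]
width: 85.5
gripper_force: 0.0
```

Call:
send_rows([
  [[0,0,-2,0,0,0],[0,0,-5,0,0,0],[0,0,-9,0,0,0],[0,0,-12,0,0,0],[-4,0,-13,0,0,0],[-8,0,-13,0,0,0],[-12,0,-13,0,0,0],[-14,0,-13,0,0,0],[-14,0,-13,0,0,0]],
])

```text
clock: 8.55
eef_pos: [574.8, -92.5, 241.2]
tool_rot: [-3.141, 0.003, 1.563]
force: [0.3, 0.1, 0.1]
width: 85.5
gripper_force: 0.0
```

Run:
```python
from h import *
a=grab('scene','s2.png');b=grab('top','t2.png')
def big(im,u,v,r=50): return cv2.resize(im['pixels'][v-r:v+r,u-r:u+r,::-1],(400,400),interpolation=cv2.INTER_CUBIC)
cv2.imwrite('pics/c2.png',np.hstack([big(a,343,260),big(b,253,185)]))
print(proj(a,[575,51,83]),proj(b,[575,51,83]))
```

```text
[344.38375146 261.1902095 ] [248.64334084 174.46690809]
```

View pics/c2.png

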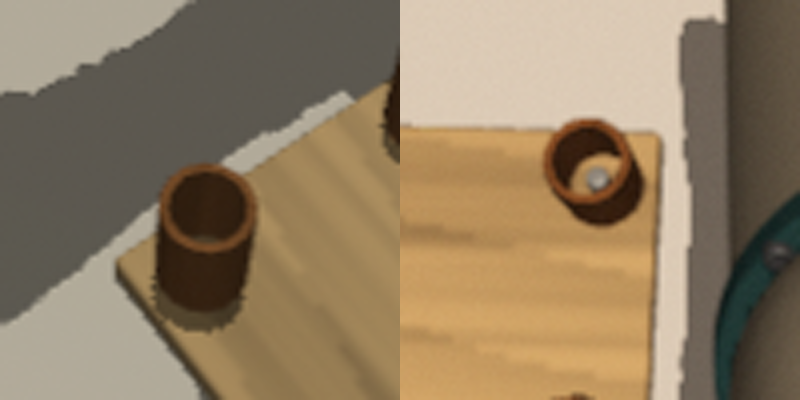

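The sleeve stands upright over the stub. Its rim is at about (345,262) in the scene picture and (250,175) in the top one, close to the prediction for a rim at 83 mm, so it is fully down.

```bash
python3 -c "
from cell import ctrl
print(ctrl.finish_job())"
```

```text
the job is handed in; nothing more can be done
None
```

The 65 mm sleeve (spacer_b) stands upright over the bare stub, fully down on the board; the other two loose sleeves were not touched, and the job is handed in after about 8.6 s of robot time.

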